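Clamp a tall ceramic plate in the bench clamp

TASK

Slide the taller of the two white ceramic plates straight up out of the slotted rack and lower it gently (do not drop it) into the seat of the bench clamp, standing upright with its broad face to the anvil, then let go of it. Then pump the clamp's trigger against its handle until the jaw's sprung pad bears on the plate and has sunk part of the way in, but stop well before the pad bottoms out, or the plate is crushed. Finish while holding the trigger squeezed so that the plate stays gripped; move the jaw only with the trigger, and leave the short plate, the bin, the flange and the carton alone.

Things in the scene. Friction and masses are not known exactly. Their poses are not given: they have to be found in the camera images.
- plate: The plate to clamp: plain white ceramic slab 8 x 80 x 110 mm (x thickness, y width, z height), about 0.23 kg, standing on its 80 mm edge in an outer slot of the rack, so that its upper 63 mm stand clear of the rack. Origin: centre of its lower edge; z points up through the plate.
- short_plate: Bystander: the same slab but only 70 mm tall (8 x 80 x 70), in the other outer slot of the rack. Origin: centre of its lower edge.
- rack: Aluminium slotted rack, fixed, 142 x 104 x 55 mm. Slots at rack x = -42, 0 and 42 mm, 11.5 mm wide, hold plates upright, their thickness along rack x. Slot floor 8 mm above the bench; the fins that guide a plate's side edges end 55 mm above the bench. Middle slot empty. Origin: centre of its underside; z up.
- clamp: Bench clamp, fixed, 300 mm long. x = the way the jaw advances, z up, origin under the middle of its rail (50 wide, 20 high). Along x in mm: bar end to -140 (70 high); grey housing -110 to -30 (44 wide, top 105); black handle -87 to -73 (26 wide, top 155); trigger before it; jaw with pad; lip of the seat 96 to 102 (top 45); anvil from 120.
- anvil: Fixed steel end of the clamp, 20 x 60 x 72 mm, rigid. Its flat face towards the jaw is 10 mm on the -x side of the origin (at clamp x = 120 mm); the origin is the centre of its underside, 20 mm above the bench; top 92 mm above the bench.
- seat (a point): Middle of the floor of the seat: an 18 mm wide channel (clamp x 102 to 120 mm) between the 25 mm high lip and the anvil, open at both ends, floor 20 mm above the bench. A plate set down here stands or leans a little until the jaw presses it flat to the anvil, above the lip. Axes as the clamp.
- jaw_head: Moving jaw: dark steel block 10 x 50 x 40 mm on a toothed bar, 70 mm above the bench, driven towards the anvil by the trigger. In front it carries a black rubber pad (6 x 50 x 36 mm) on two sprung pins; the free pad's face is 25 mm from this origin (the block's centre; x towards the anvil).
- jaw_front (a point): Centre of the jaw head's front face; the free pad's front face is 20 mm farther along clamp x.
- jaw (a joint): Advance of the jaw (m), 0 to 0.055: at 0 the free pad's face is 50 mm from the anvil's. Starts between 0.004 and 0.022. With the plate flat on the anvil the pad just touches at 0.042, then sinks in. A ratchet (5 mm teeth) keeps it from going back; when the trigger is let go it may settle back up to 5 mm to a tooth. It cannot be released.
- pad (a joint): How far the sprung pad is pressed back into the jaw (m): 0 free, 0.014 fully bottomed; spring 1200 N/m, so 5 mm is 6 N on the plate. Gripped: 0.002 to 0.009 (aim for about 0.005). Above 0.011 the plate is crushed.
- trigger_lever: Steel trigger lever, 10 mm thick, 24 mm wide, hinged inside the housing 85 mm above the bench at clamp x = -65 mm about clamp y; it reaches 70 mm from the hinge. Free, it leans 0.26 rad forward (towards the jaw), tip 153 mm above the bench; fully squeezed it stands upright, 3 mm from the handle. Origin: on the hinge; z along the lever.
- trigger_tip (a point): Middle of the lever's upper end.
- handle_top (a point): Middle of the top of the fixed handle, 155 mm above the bench. Handle and free trigger together measure 46 mm along clamp x at the top, 27 mm when squeezed; the middle of the squeezed pair is at clamp x = -73 mm. Axes as the clamp.
- trigger (a joint): Squeeze of the trigger (rad): 0 free, 0.26 fully squeezed; a spring returns it. Squeezing 40 mm above the hinge takes about 10 N with the jaw free and about 16 N while gripping. A full squeeze advances the jaw by 5 to 11 mm: 44 mm per rad once a tooth is engaged, but up to 5 mm of the stroke may be idle.
- stock_bin: Bystander: loose yellow stock bin, 170 x 110 x 94 mm, with some pins in it. Origin: centre of its underside.
- flange: Bystander: loose steel flange, 90 mm across, 50 mm high. Origin: centre of its underside.
- carton: Bystander: loose cardboard carton 100 x 70 x 60 mm. Origin: centre of its underside.
Mind the look-alikes: they are no part of the job. Of the things that look like the rack, the smallest one is meant.

How it is judged:
On the way, in this order (a step that is already met when the one before it is completed fails the run):
1. the tall plate is drawn up clear of the rack (z of plate in the frame of rack above 0.058 m and contact force between plate and rack below 0.1 N and contact force between the fingers and plate above 0.5 N), for 0.05 s.
2. the tall plate stands in the seat of the clamp, let go (x of plate in the frame of seat between -0.012 and 0.012 m and y of plate in the frame of seat between -0.025 and 0.025 m and z of plate in the frame of seat below 0.006 m and contact force between the fingers and plate below 0.3 N and angle between plate's own z axis and vertical below 0.5 rad and linear speed of plate below 0.05 m/s and value of joint pad below 0.0015 m), for 0.2 s.
At the end, for the whole second after the job is handed in: Tall plate on the seat floor, within 25 mm of its middle, upright within 0.08 rad, square to the anvil within 0.12 rad, no finger on it, pressed between anvil and pad with the pad 2 to 9 mm in, while the fingers keep the trigger squeezed (over 0.03 rad and 0.8 N) (x of plate in the frame of seat between -0.012 and 0.012 m and y of plate in the frame of seat between -0.025 and 0.025 m and z of plate in the frame of seat below 0.006 m and contact force between the fingers and plate below 0.3 N and angle between plate's own z axis and vertical below 0.08 rad and angle between the x axis of plate and the x axis of clamp, either way round below 0.12 rad and value of joint pad between 0.002 and 0.009 m and contact force between plate and anvil above 1.5 N and contact force between plate and jaw_head above 1.5 N and value of joint trigger above 0.03 rad and contact force between the fingers and trigger_lever above 0.8 N); the arm keeps its last pose, push and grip.
It fails at once if the plate is crushed: the pad is pressed in more than 11 mm (value of joint pad above 0.011 m).
It fails at once if the robot pushes the jaw or its pad directly (contact force between the arm and jaw_head above 2 N).
It fails at once if the robot pushes the jaw or its pad with the fingers (contact force between the fingers and jaw_head above 2 N).
It fails at once if the tall plate is dropped (contact force between the fingers and plate below 0.05 N and linear speed of plate above 0.6 m/s).
It fails at once if the short plate, the bin, the flange or the carton is disturbed (distance of short_plate from where it was at the start of the episode above 0.012 m or distance of any of stock_bin, flange, carton from where it was at the start of the episode above 0.02 m).
It also fails if it takes over 72 s, if anything falls off the work surface, if the arm or the gripper's body presses on something with over 40 N, if the wrist force passes 120 N, or if a joint passes its speed limit or range.

ROBOT

A 6-joint arm with a two-finger parallel gripper is mounted at the origin on the work surface. World frame = base frame: x ahead of the robot, y to its left, z up, the work surface at z = 0. Lengths are in m, angles in rad, forces in N, time in s.
With the tool pointing down it reaches from about 0.35 to 0.775 m from the base axis. Payload 5.5 kg.
Tool frame: the origin (TCP) lies on the mounting face of the last link; the fingertips stand 173 mm ahead of it and the grasp point (between the pads) lies 155 mm ahead of it; z points along the fingers, y is the direction in which the jaws open and shut (so a half turn about z gives the same grasp; the last joint's range is limited). The gripper opens to 85 mm and grips with 20 to 120 N. Pads are 22 mm wide; open, the fingers measure 114 mm over their backs; the gripper's body (76 mm by 85 mm) begins 54 mm behind the grasp point. The pads swing forward as they close: fully open they stand 13 mm farther back than shut.
Start: joints at [-1.382, 0.313, 0.046, 1.304, 0, 1.431], TCP at [0.186, -0.544, 0.405] pointing down, gripper open.
Joint ranges: [-2.76, 2.76], [-0.86, 1.69], [-1.03, 1.26], [-2.2, 2.34], [-1.47, 1.5], [-3.14, 3.14]. Speed limits (rad/s): [2.57, 2.57, 3.14, 3.14, 3.14, 3.14].

INTERFACE

Orientations are given as a unit quaternion [w, x, y, z].
In Python, from workcell import * gives the robot as it stands. The module is installed in compiled form; this text tells all that it offers.
- The arm moves only by the shell command python3 -m crank 'ROWS' [FORCE]. ROWS is JSON, a list of rows, each a list of 7 numbers: the shift along the tool's x, y, z in mm, then the turn, a rotation vector about the tool's x, y, z in degrees, then the opening, from 0 (shut) to 1 (fully open). A call has exactly 8 rows; each row shifts and turns the commanded pose from where the row before left it, along the tool's axes as they then stand; what a row does not reach is not made up. A row lasts 1/8 s, in which the tool goes at most 62.5 mm and 10.7 degrees, less where a joint would pass 70% of its speed; a pose out of reach is approached as far as the arm can. A call with a gripper value outside its range is refused whole. The fingers move at their own pace and stop on an object; FORCE is the grip in N (left out, the last holds). Time passes only in rows, so rows that do not move let the fingers close, or fill a call up. It gives the time, the measured TCP pose, the force and the opening at its end, in the units of the state.
- get_state(): the state, without advancing time (a new reading comes with each control period).
- read_camera(name): name is "scene" or "top" or "wrist"; returns the picture (480x640x3 uint8, blue, green, red); there is no depth.
- calibration(name): a dict with "fx", "fy", "cx", "cy" (pixels), "extrinsics" (4x4, takes a point from world to camera coordinates). Camera axes: x right, y down, z forward; pixel columns grow to the right and rows downward; lengths in m; the calibration is good to about 2 mm. A picture is of the moment at which its call begins: read the wrist's pose just before it. calibration takes no time and is no camera call; for the wrist camera it gives the pose at the moment of the call.
- hand_in(): hands the job in, once; it reports no verdict.
The state is a dict: "clock": time; "joint_pos": joint angles; "qvel": joint speeds; "tau": joint torques, N m; "tcp_pos": TCP position; "orientation": TCP orientation; "wrist_force": force on the tool from outside, world axes, zero at the start; "ft_torque": the same for the moment, N m; "finger_gap": finger opening in m.
Only numpy, scipy, OpenCV 4.12 (cv2) and the standard library are available. Lean on these libraries where they do the work, as an engineer would, in place of code of your own. Each camera call takes 0.05 s, during which the arm holds its last target.

## Working session

There is one attempt and no reset: what is moved stays moved. The work goes in short steps, Python scripts to look and compute and a shell command to move; the robot and the scene stay as the last step left them, time stands still between calls to the robot, and variables do not carry over. Pictures are saved under pics/ and viewed, and the job is handed in when it is done.

```bash
mkdir -p pics; python3 - <<'E'
from workcell import *
import cv2
print(get_state())
for n in ["scene","top","wrist"]:
    c=calibration(n); print(n,c)
    cv2.imwrite(f"pics/{n}0.png",read_camera(n))
E
```

```text
{'clock': 0.0, 'joint_pos': array([-1.38163241e+00,  3.14005266e-01,  4.50004990e-02,  1.30357871e+00,
       -1.89686528e-05,  1.43121508e+00]), 'qvel': array([ 0.00034692,  0.00103304, -0.00115193, -0.00023734, -0.00048354,
        0.00020489]), 'tau': array([ 9.01628084e-06, -4.80629182e+01,  2.98530918e+01,  1.94419204e-02,
       -7.85575253e-05, -3.06410449e-06]), 'tcp_pos': array([ 0.18560573, -0.544025  ,  0.40381461]), 'orientation': array([-8.93067353e-04,  9.86520821e-01,  1.63633342e-01, -3.16321064e-05]), 'wrist_force': array([0.05914205, 0.44358399, 0.26779866]), 'ft_torque': array([-0.07608073, -0.03117509, -0.02175847]), 'finger_gap': 0.08551301724504921}
scene {'fx': 458.03397409887026, 'fy': 458.03397409887026, 'cx': 314.96757901614893, 'cy': 238.71132817003482, 'extrinsics': array([[ 0.51080004,  0.85961879,  0.01178365, -0.30466223],
       [ 0.50601865, -0.28954751, -0.81246992, -0.16242252],
       [-0.69500248,  0.42097241, -0.58288402,  1.62105825],
       [ 0.        ,  0.        ,  0.        ,  1.        ]])}
top {'fx': 511.7953502270559, 'fy': 511.7953502270559, 'cx': 311.18128188213586, 'cy': 236.00352838124164, 'extrinsics': array([[ 0.0253443 , -0.99947964, -0.0199527 ,  0.018842  ],
       [-0.9851746 , -0.02158402, -0.17019146,  0.5525692 ],
       [ 0.16967224,  0.02397028, -0.98520899,  1.22310052],
       [ 0.        ,  0.        ,  0.        ,  1.        ]])}
wrist {'fx': 357.40167626092307, 'fy': 357.40167626092307, 'cx': 321.7168990343283, 'cy': 243.52801392889526, 'extrinsics': array([[ 0.32143788, -0.94692969, -0.00136201, -0.57409767],
       [-0.91103883, -0.30964624,  0.27226357, -0.03421669],
       [-0.2582362 , -0.08627498, -0.96222175,  0.37887167],
       [ 0.        ,  0.        ,  0.        ,  1.        ]])}
```

View pics/scene0.png

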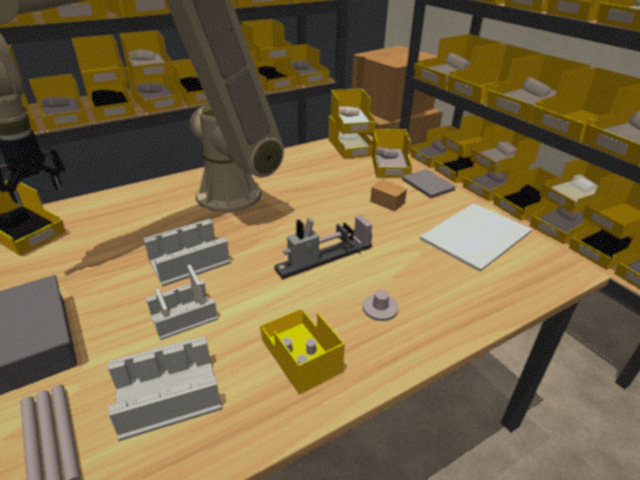

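View pics/top0.png

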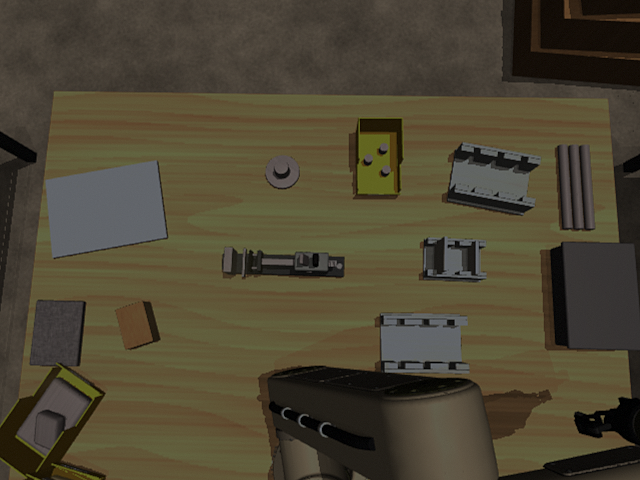

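View pics/wrist0.png

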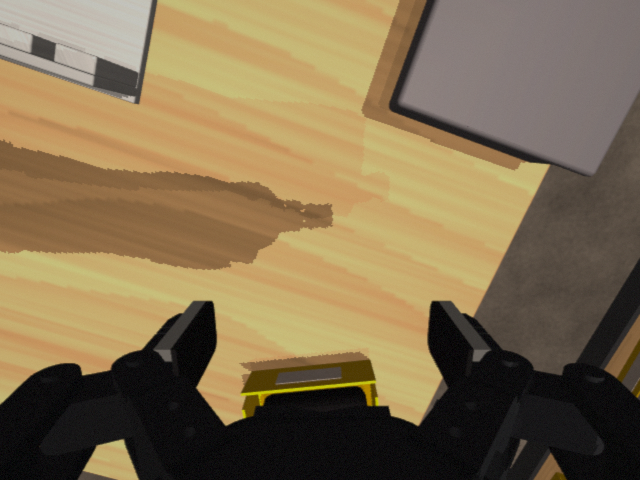

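The smallest rack holds two plates, at top (454,258) and scene (183,305). The clamp is at top (285,262), with its anvil at the left. I'll zoom in on both.

```bash
python3 - <<'E'
import cv2
t=cv2.imread("pics/top0.png"); s=cv2.imread("pics/scene0.png")
a=cv2.resize(t[225:295,410:500],None,fx=8,fy=8,interpolation=cv2.INTER_CUBIC); cv2.imwrite("pics/z1.png",cv2.convertScaleAbs(a,alpha=1.6))
a=cv2.resize(t[235:290,215:355],None,fx=5.7,fy=5.7,interpolation=cv2.INTER_CUBIC); cv2.imwrite("pics/z2.png",cv2.convertScaleAbs(a,alpha=1.6))
a=cv2.resize(s[255:345,135:235],None,fx=6,fy=6,interpolation=cv2.INTER_CUBIC); cv2.imwrite("pics/z3.png",a)
E
```

```text
(no output)
```

View pics/z1.png

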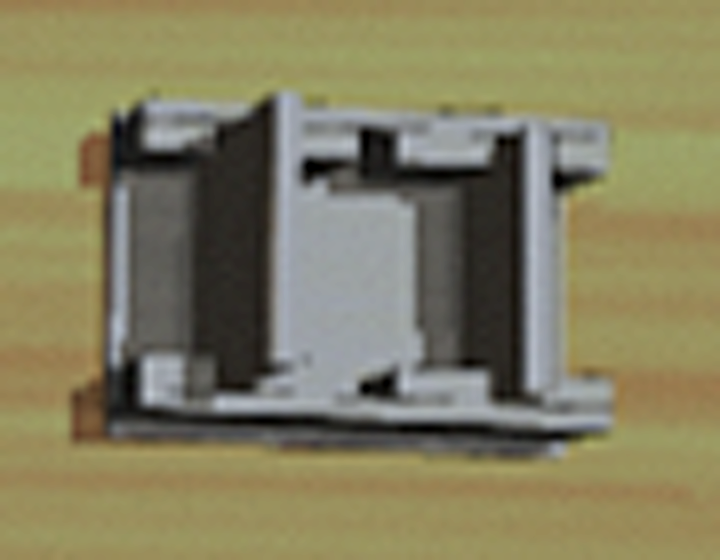

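View pics/z2.png

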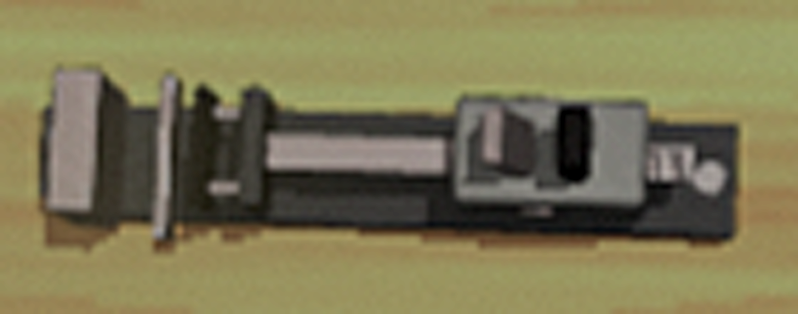

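View pics/z3.png

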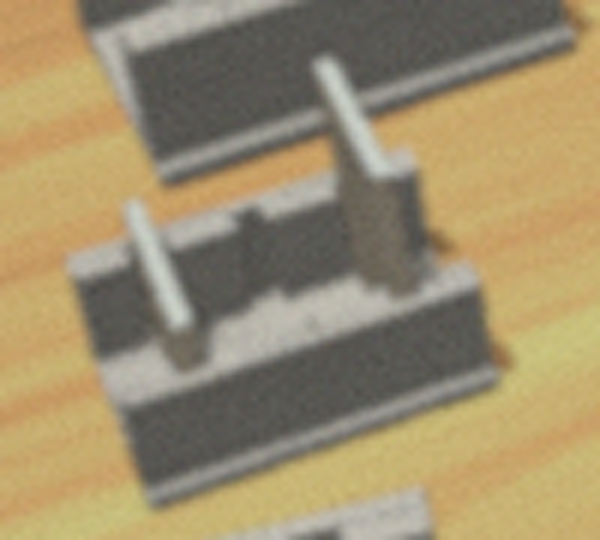

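```bash
cat > h.py <<'E'
import numpy as np, cv2
from workcell import *
from scipy.spatial.transform import Rotation as R
def back(c,u,v,z):
    E=np.array(c["extrinsics"]);Rm=E[:3,:3];t=E[:3,3];o=-Rm.T@t
    d=Rm.T@np.array([(u-c["cx"])/c["fx"],(v-c["cy"])/c["fy"],1])
    return o+d*(z-o[2])/d[2]
def proj(c,p):
    E=np.array(c["extrinsics"]);q=E[:3,:3]@np.asarray(p)+E[:3,3]
    return np.array([c["fx"]*q[0]/q[2]+c["cx"],c["fy"]*q[1]/q[2]+c["cy"]])
def rot(): 
    q=get_state()["orientation"]; return R.from_quat([q[1],q[2],q[3],q[0]])
E
python3 - <<'E'
from h import *
np.set_printoptions(precision=4,suppress=True)
c=calibration("top")
def z(name,pts,s,o,h):
    for u,v in pts: print(name,back(c,(u+.5)/s+o[0]-.5,(v+.5)/s+o[1]-.5,h))
z("plate",[(287,95),(280,372)],8,(410,225),.118)
z("short",[(537,125),(540,400)],8,(410,225),.078)
z("rackbase",[(115,430),(560,450)],8,(410,225),.0)
z("finTop",[(145,105),(608,125),(612,425)],8,(410,225),.055)
z("anvil",[(57,70),(100,70),(97,212),(50,212)],5.7,(215,235),.092)
z("handle",[(573,108),(573,180)],5.7,(215,235),.155)
z("trig",[(493,130)],5.7,(215,235),.153)
z("jaw",[(245,145),(268,145)],5.7,(215,235),.090)
z("pad",[(195,150),(212,150)],5.7,(215,235),.088)
z("lip",[(175,80),(160,235)],5.7,(215,235),.045)
E
```

```text
plate [ 0.5457 -0.2827  0.118 ]
plate [ 0.4646 -0.2791  0.118 ]
short [ 0.5452 -0.3668  0.078 ]
short [ 0.4624 -0.3653  0.078 ]
rackbase [ 0.4578 -0.2549  0.    ]
rackbase [ 0.4548 -0.3945  0.    ]
finTop [ 0.5528 -0.2544  0.055 ]
finTop [ 0.5496 -0.3954  0.055 ]
finTop [ 0.4577 -0.3936  0.055 ]
anvil [0.5134 0.2375 0.092 ]
anvil [0.5138 0.2193 0.092 ]
anvil [0.454  0.2175 0.092 ]
anvil [0.4536 0.2371 0.092 ]
handle [0.4935 0.0194 0.155 ]
handle [0.4649 0.0187 0.155 ]
trig [0.4843 0.0509 0.153 ]
jaw [0.4838 0.1572 0.09  ]
jaw [0.484  0.1476 0.09  ]
pad [0.4814 0.1784 0.088 ]
pad [0.4816 0.1712 0.088 ]
lip [0.517  0.1948 0.045 ]
lip [0.4493 0.1981 0.045 ]
```

```bash
python3 -m crank '[[0,0,0,0,0,-10.6,1],[0,0,0,0,0,-10.6,1],[0,0,0,0,0,-10.6,1],[0,0,0,0,0,-10.6,1],[0,0,0,0,0,-10.6,1],[0,0,0,0,0,-10.6,1],[0,0,0,0,0,-10.6,1],[0,0,0,0,0,-10.6,1]]'; python3 -m crank '[[0,0,0,0,0,-10.6,1],[0,0,0,0,0,-10.6,1],[0,0,0,0,0,-10.6,1],[0,0,0,0,0,-10.6,1],[0,0,0,0,0,-10.6,1],[0,0,0,0,0,-10.6,0.6],[0,0,0,0,0,-10.6,0.6],[0,0,0,0,0,-0.7,0.6]]'; python3 - <<'E'
from h import *
s=get_state(); print(s); r=rot(); print(r.as_matrix().round(4))
d=r.inv().apply(np.array([.505,-.281,.35])-s["tcp_pos"])*1000; print(d)
E
```

```text
clock: 1.15
tcp_pos: [0.1856, -0.5441, 0.4043]
orientation: [-0.0, 0.616, 0.788, 0.0]
wrist_force: [0.5, -0.8, 0.8]
finger_gap: 0.0853
clock: 2.15
tcp_pos: [0.1856, -0.5442, 0.4044]
orientation: [-0.0, 0.013, 1.0, 0.0]
wrist_force: [1.2, -0.4, 0.5]
finger_gap: 0.0511
{'clock': 2.15, 'joint_pos': array([-1.38160324e+00,  3.13507594e-01,  4.56883970e-02,  1.30358809e+00,
       -3.90273396e-05, -1.35477380e+00]), 'qvel': array([ 0.00093881, -0.00263117,  0.00081525,  0.00040991, -0.00039432,
       -0.03722389]), 'tau': array([ 3.78626850e-03, -4.80865395e+01,  2.98894304e+01,  5.84305613e-03,
       -4.77836693e-05, -4.91504632e-01]), 'tcp_pos': array([ 0.1856443 , -0.5441517 ,  0.40437946]), 'orientation': array([-8.05848497e-05,  1.34143127e-02,  9.99909977e-01,  2.95306173e-04]), 'wrist_force': array([ 1.15759466, -0.42164418,  0.46085683]), 'ft_torque': array([ 0.04283124, -0.00319748, -0.00848246]), 'finger_gap': 0.05107093945914094}
[[-9.996e-01  2.680e-02 -2.000e-04]
 [ 2.680e-02  9.996e-01  6.000e-04]
 [ 2.000e-04  6.000e-04 -1.000e+00]]
[-312.1906028   271.59207455   54.48648958]
```

```bash
python3 -m crank '[[-39,34,0,0,0,0,0.6],[-39,34,0,0,0,0,0.6],[-39,34,0,0,0,0,0.6],[-39,34,0,0,0,0,0.6],[-39,34,0,0,0,0,0.6],[-39,34,10,0,0,0,0.6],[-39,34,10,0,0,0,0.6],[-39,33.5,10,0,0,0,0.6]]'; python3 -m crank '[[0,0,0,0,0,0,0.6],[0,0,0,0,0,0,0.6],[0,0,0,0,0,0,0.6],[0,0,0,0,0,0,0.6],[0,0,0,0,0,0,0.6],[0,0,0,0,0,0,0.6],[0,0,0,0,0,0,0.6],[0,0,0,0,0,0,0.6]]'; python3 - <<'E'
from h import *
s=get_state(); print(s["joint_pos"],s["tcp_pos"],rot().as_matrix().round(4)); c=calibration("wrist")
import json; json.dump({k:np.array(v).tolist() for k,v in c.items()},open("w1.json","w"))
cv2.imwrite("pics/w1.png",read_camera("wrist"))
E
```

```text
clock: 3.15
tcp_pos: [0.5056, -0.2795, 0.3744]
orientation: [0.0, 0.015, 1.0, -0.0]
wrist_force: [1.1, -0.3, -0.7]
finger_gap: 0.0514
clock: 4.15
tcp_pos: [0.5045, -0.2808, 0.3747]
orientation: [0.0, 0.013, 1.0, -0.0]
wrist_force: [0.3, -0.1, -0.3]
finger_gap: 0.051
[-6.46845978e-01  3.27468944e-01 -7.61179202e-03  1.23568241e+00
 -4.06860186e-05 -6.21301804e-01] [ 0.50449424 -0.28076839  0.37469218] [[-9.997e-01  2.550e-02  0.000e+00]
 [ 2.550e-02  9.997e-01 -1.000e-04]
 [-0.000e+00 -1.000e-04 -1.000e+00]]
```

View pics/w1.png

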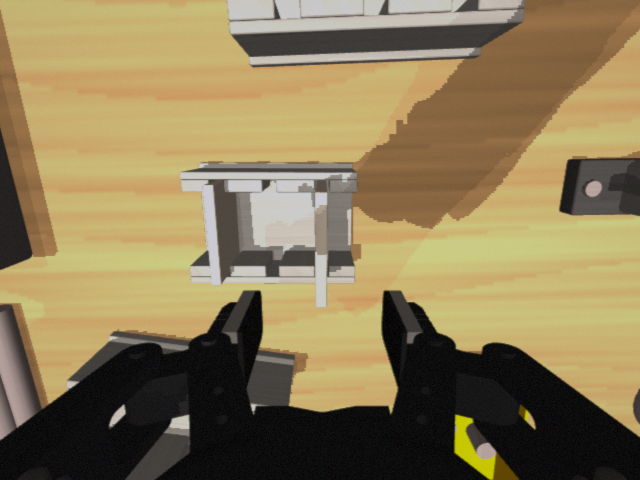

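```bash
python3 - <<'E'
from h import *
a=cv2.imread("pics/w1.png"); 
b=cv2.resize(a[155:315,175:365],None,fx=4,fy=3.7); b=cv2.resize(a[155:315,175:365],None,fx=3.7,fy=3.7,interpolation=cv2.INTER_CUBIC)
cv2.imwrite("pics/w1z.png",b)
E
```

```text
(no output)
```

View pics/w1z.png

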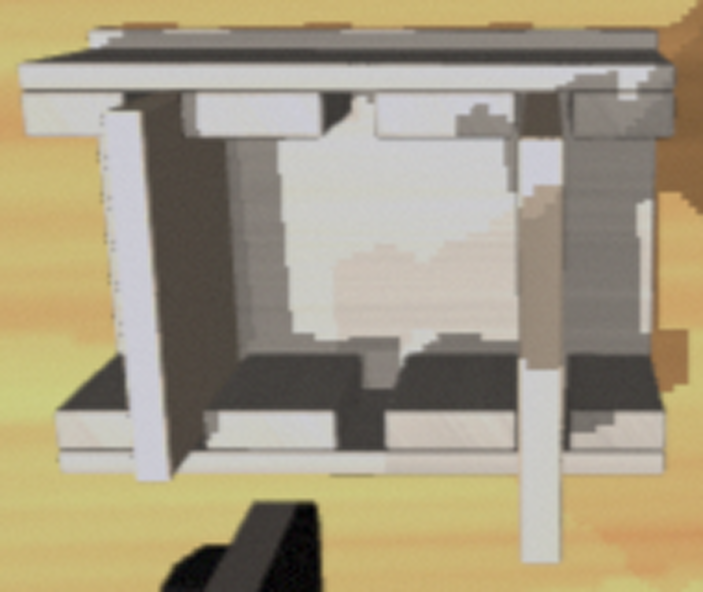

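```bash
python3 - <<'E'
from h import *
np.set_printoptions(precision=4,suppress=True)
import json; c=json.load(open("w1.json"))
P=[]
for u,v in [(518,138),(562,138),(522,562),(561,562)]:
    p=back(c,(u+.5)/3.7+174.5,(v+.5)/3.7+154.5,.118); P.append(p); print(p)
print("ctr",np.mean(P,0))
for u,v in [(107,110),(145,110),(135,478),(172,478)]:
    print("short",back(c,(u+.5)/3.7+174.5,(v+.5)/3.7+154.5,.078))
for u,v in [(22,93),(674,93),(664,450),(60,450)]:
    print("fin",back(c,(u+.5)/3.7+174.5,(v+.5)/3.7+154.5,.055))
E
```

```text
[ 0.4657 -0.2842  0.118 ]
[ 0.4659 -0.2767  0.118 ]
[ 0.5448 -0.286   0.118 ]
[ 0.545  -0.2788  0.118 ]
ctr [ 0.5053 -0.2814  0.118 ]
short [ 0.4632 -0.367   0.078 ]
short [ 0.4634 -0.3594  0.078 ]
short [ 0.542  -0.3702  0.078 ]
short [ 0.5422 -0.3622  0.078 ]
fin [ 0.4614 -0.3926  0.055 ]
fin [ 0.4652 -0.2517  0.055 ]
fin [ 0.5475 -0.2541  0.055 ]
fin [ 0.5437 -0.3948  0.055 ]
```

```bash
python3 -m crank '[[-0.8,-0.6,20,0,0,0,0.6],[0,0,20,0,0,0,0.6],[0,0,20,0,0,0,0.6],[0,0,20,0,0,0,0.6],[0,0,14,0,0,0,0.6],[0,0,10,0,0,0,0.6],[0,0,10,0,0,0,0.6],[0,0,0,0,0,0,0.6]]' 50;  python3 -m crank '[[0,0,0,0,0,0,0.4],[0,0,0,0,0,0,0.2],[0,0,0,0,0,0,0],[0,0,0,0,0,0,0],[0,0,0,0,0,0,0],[0,0,0,0,0,0,0],[0,0,0,0,0,0,0],[0,0,0,0,0,0,0]]' 50; python3 - <<'E'
from h import *
c=calibration("wrist");cv2.imwrite("pics/w2.png",read_camera("wrist"));cv2.imwrite("pics/s2.png",read_camera("scene"))
E
```

```text
clock: 5.2
tcp_pos: [0.5051, -0.2813, 0.2601]
orientation: [-0.0, 0.013, 1.0, 0.0]
wrist_force: [-0.7, -0.5, -0.4]
finger_gap: 0.051
clock: 6.2
tcp_pos: [0.5055, -0.2816, 0.2613]
orientation: [0.001, 0.013, 1.0, -0.0]
wrist_force: [0.1, 0.0, 6.3]
finger_gap: 0.0073
```

View pics/w2.png

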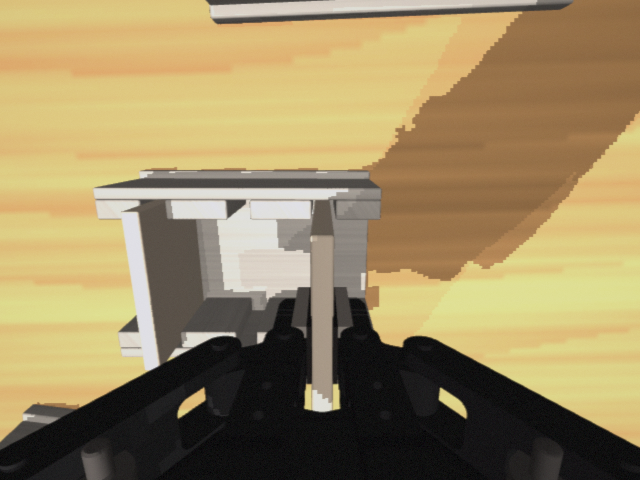

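```bash
python3 -m crank '[[0,0,-4,0,0,0,0],[0,0,-8,0,0,0,0],[0,0,-10,0,0,0,0],[0,0,-12,0,0,0,0],[0,0,-14,0,0,0,0],[0,0,-16,0,0,0,0],[0,0,-16,0,0,0,0],[0,0,-10,0,0,0,0]]'; python3 -m crank '[[0,0,-10,0,0,0,0],[0,0,-15,0,0,0,0],[0,0,-20,0,0,0,0],[0,0,-20,0,0,0,0],[0,0,-15,0,0,0,0],[0,0,-5,0,0,0,0],[0,0,0,0,0,0,0],[0,0,0,0,0,0,0]]';python3 - <<'E'
from h import *
s=get_state();print(s["joint_pos"],s["tcp_pos"],rot().as_matrix().round(4))
np.set_printoptions(precision=1,suppress=True)
print(rot().inv().apply(np.array([.4835,.2095,.436])-s["tcp_pos"])*1000)
cv2.imwrite("pics/w3.png",read_camera("wrist"));cv2.imwrite("pics/s3.png",read_camera("scene"))
E
```

```text
clock: 7.3
tcp_pos: [0.5055, -0.2815, 0.3523]
orientation: [0.001, 0.013, 1.0, -0.001]
wrist_force: [0.3, -0.3, -2.8]
finger_gap: 0.007
clock: 8.3
tcp_pos: [0.5052, -0.2813, 0.4348]
orientation: [-0.001, 0.013, 1.0, 0.0]
wrist_force: [0.1, -0.0, -2.8]
finger_gap: 0.0073
[-6.46881753e-01  3.14653834e-01  1.21350535e-01  1.37896316e+00
 -7.46260086e-05 -6.21379989e-01] [ 0.50515048 -0.28129508  0.43484259] [[-9.997e-01  2.550e-02 -1.200e-03]
 [ 2.550e-02  9.997e-01  8.000e-04]
 [ 1.200e-03  8.000e-04 -1.000e+00]]
[ 34.2 490.1  -0.7]
```

View pics/s3.png

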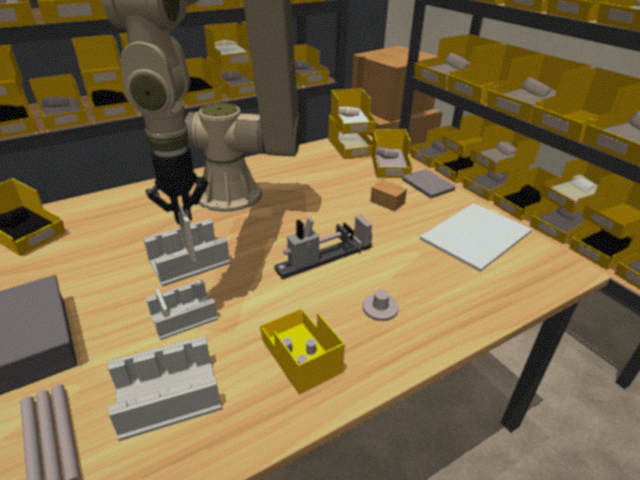

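View pics/w3.png

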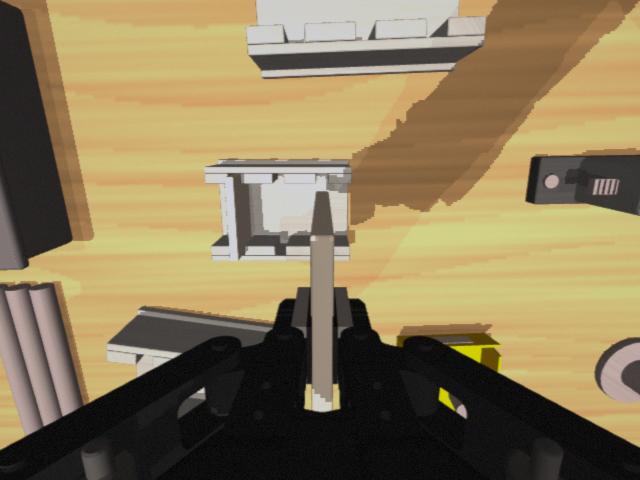

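```bash
python3 -m crank '[[1,15,0,0,0,0,0],[2,30,0,0,0,0,0],[3,40,0,0,0,0,0],[3,40,0,0,0,0,0],[3,40,0,0,0,0,0],[3,40,0,0,0,0,0],[3,40,0,0,0,0,0],[3,40,0,0,0,0,0]]'; python3 -m crank '[[3,40,0,0,0,0,0],[3,40,0,0,0,0,0],[3,40,0,0,0,0,0],[2,30,0,0,0,0,0],[2,15,0,0,0,0,0],[0,0,0,0,0,0,0],[0,0,0,0,0,0,0],[0,0,0,0,0,0,0]]';python3 - <<'E'
from h import *
import json
s=get_state();print(s["joint_pos"],s["tcp_pos"],rot().as_matrix().round(4))
c=calibration("wrist");json.dump({k:np.array(v).tolist() for k,v in c.items()},open("w4.json","w"))
a=read_camera("wrist")
cv2.imwrite("pics/w4.png",a)
E
```

```text
clock: 9.4
tcp_pos: [0.4907, 0.0061, 0.4357]
orientation: [-0.0, 0.013, 1.0, 0.0]
wrist_force: [0.2, 0.3, -2.8]
finger_gap: 0.0069
clock: 10.4
tcp_pos: [0.4829, 0.1684, 0.4357]
orientation: [0.0, 0.014, 1.0, -0.0]
wrist_force: [-0.9, -0.1, -2.4]
finger_gap: 0.0071
[ 1.78547213e-01  1.82023468e-01 -5.02755349e-02  1.33855183e+00
 -3.17635992e-04  2.05626739e-01] [0.48291371 0.16840237 0.43566745] [[-9.996e-01  2.710e-02  0.000e+00]
 [ 2.710e-02  9.996e-01 -3.000e-04]
 [-0.000e+00 -3.000e-04 -1.000e+00]]
```

View pics/w4.png

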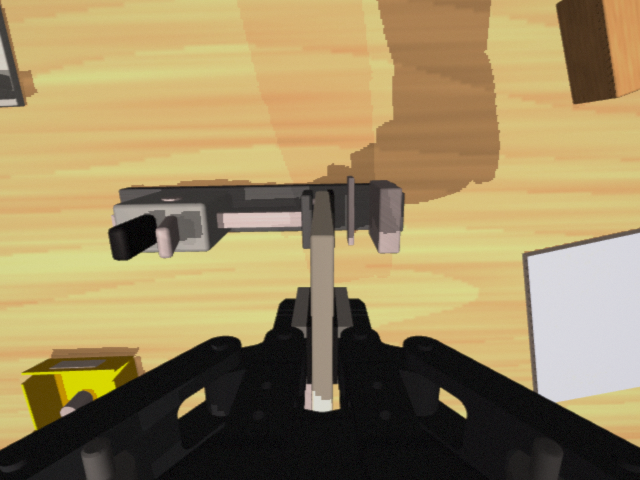

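```bash
python3 - <<'E'
from h import *
a=cv2.imread("pics/w4.png"); cv2.imwrite("pics/w4z.png",cv2.resize(a[165:270,290:420],None,fx=5.7,fy=5.7,interpolation=cv2.INTER_CUBIC))
cv2.imwrite("pics/w4y.png",cv2.resize(a[165:270,100:230],None,fx=5.7,fy=5.7,interpolation=cv2.INTER_CUBIC))
E
```

```text
(no output)
```

View pics/w4z.png

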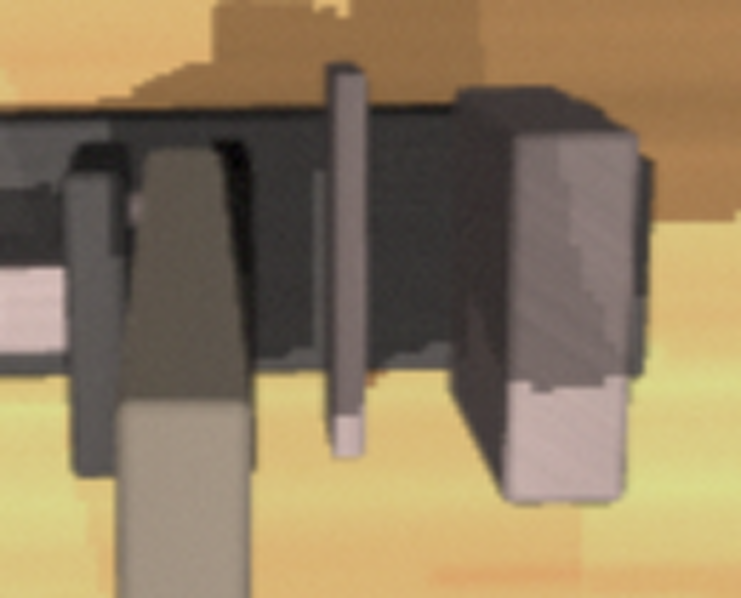

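View pics/w4y.png

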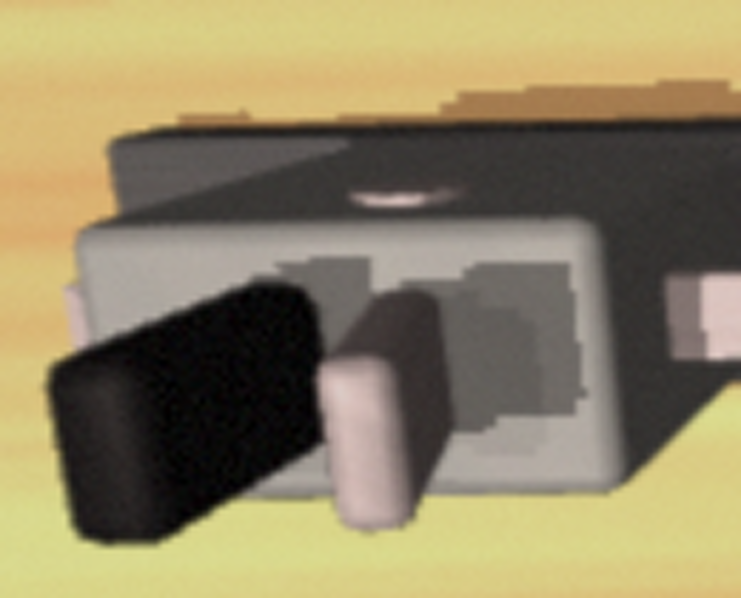

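```bash
python3 - <<'E'
from h import *
np.set_printoptions(precision=4,suppress=True)
import json; c=json.load(open("w4.json"))
def f(n,pts,ox,z):
    P=[]
    for u,v in pts:
        p=back(c,(u+.5)/5.7+ox-.5,(v+.5)/5.7+164.5,z);P.append(p);print(n,p)
    print("  ctr",np.mean(P,0))
f("anvil",[(515,132),(635,130),(622,500),(505,500)],290,.092)
f("lip",[(330,70),(365,70),(335,457),(362,457)],290,.045)
f("handle",[(50,370),(125,368),(76,543),(160,543)],100,.155)
f("jawblock",[(66,175),(110,175),(76,472),(118,472)],290,.090)
E
```

```text
anvil [0.4536 0.2198 0.092 ]
anvil [0.4538 0.2381 0.092 ]
anvil [0.513  0.2379 0.092 ]
anvil [0.5125 0.2191 0.092 ]
  ctr [0.4832 0.2288 0.092 ]
lip [0.4478 0.1948 0.045 ]
lip [0.448  0.2009 0.045 ]
lip [0.5181 0.1951 0.045 ]
lip [0.5182 0.2001 0.045 ]
  ctr [0.483  0.1977 0.045 ]
handle [0.47   0.0152 0.155 ]
handle [0.47   0.0247 0.155 ]
handle [0.4929 0.0142 0.155 ]
handle [0.4932 0.025  0.155 ]
  ctr [0.4815 0.0198 0.155 ]
jawblock [0.4585 0.1508 0.09  ]
jawblock [0.4587 0.1576 0.09  ]
jawblock [0.5064 0.1503 0.09  ]
jawblock [0.5066 0.1571 0.09  ]
  ctr [0.4826 0.1539 0.09  ]
```

```bash
python3 -m crank '[[0.8,10,0,0,0,-1,0],[0,15,0,0,0,0,0],[0,10,10,0,0,0,0],[0,6.9,20,0,0,0,0],[0,0,20,0,0,0,0],[0,0,20,0,0,0,0],[0,0,10,0,0,0,0],[0,0,0,0,0,0,0]]';python3 - <<'E'
from h import *
s=get_state();print(s["tcp_pos"],rot().as_matrix().round(4))
a=read_camera("wrist")
cv2.imwrite("pics/w5.png",a)
a=read_camera("scene")
cv2.imwrite("pics/s5.png",cv2.resize(a[170:290,260:390],None,fx=5,fy=5,interpolation=cv2.INTER_CUBIC))
E
```

```text
clock: 11.45
tcp_pos: [0.4821, 0.2116, 0.3547]
orientation: [-0.001, 0.004, 1.0, -0.0]
wrist_force: [-0.2, -0.9, -2.8]
finger_gap: 0.0076
[0.48209126 0.21155046 0.35469772] [[-1.0e+00  7.6e-03 -1.9e-03]
 [ 7.6e-03  1.0e+00 -6.0e-04]
 [ 1.9e-03 -6.0e-04 -1.0e+00]]
```

View pics/w5.png

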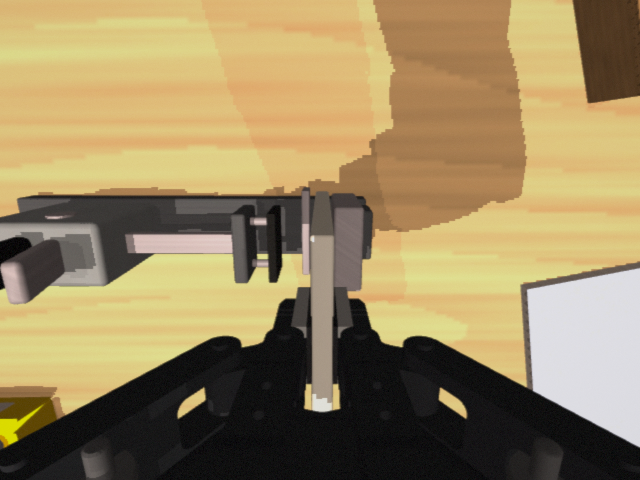

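View pics/s5.png

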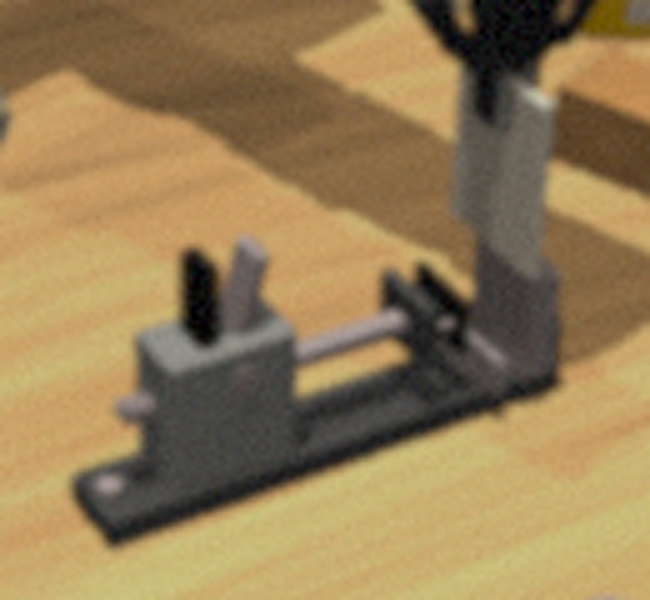

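```bash
python3 -m crank '[[-1,0,10,0,0,0,0],[0,-0.3,15,0,0,0,0],[0,0,15,0,0,0,0],[0,0,15,0,0,0,0],[0,0,10,0,0,0,0],[0,0,6,0,0,0,0],[0,0,3,0,0,0,0],[0,0,1,0,0,0,0]]';python3 - <<'E'
from h import *
s=get_state();print(s["tcp_pos"],s["wrist_force"])
a=read_camera("wrist")
cv2.imwrite("pics/w6.png",a[150:430,150:450])
E
```

```text
clock: 12.55
tcp_pos: [0.4836, 0.211, 0.2808]
orientation: [0.0, 0.004, 1.0, 0.0]
wrist_force: [-0.6, 0.2, -1.4]
finger_gap: 0.0073
[0.48361541 0.21097376 0.28081397] [-0.57419682  0.18295373 -1.3967285 ]
```

View pics/w6.png

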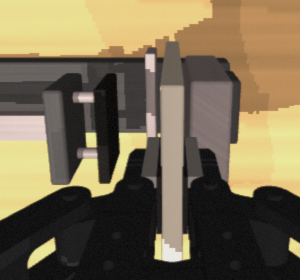

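```bash
python3 -m crank '[[0,0,2,0,0,0,0],[0,0,2,0,0,0,0],[0,0,1,0,0,0,0],[0,0,0.7,0,0,0,0],[0,0,0.6,0,0,0,0],[0,0,0.5,0,0,0,0],[0,0,0,0,0,0,0],[0,0,0,0,0,0,0]]'
```

```text
clock: 13.6
tcp_pos: [0.4835, 0.2109, 0.2739]
orientation: [0.0, 0.004, 1.0, -0.0]
wrist_force: [-0.4, 1.1, -2.1]
finger_gap: 0.0075
```

```bash
python3 -m crank '[[0,0,0.4,0,0,0,0],[0,0,0.4,0,0,0,0],[0,0,0,0,0,0,0],[0,0,0,0,0,0,0],[0,0,0,0,0,0,0],[0,0,0,0,0,0,0],[0,0,0,0,0,0,0],[0,0,0,0,0,0,0]]'
```

```text
clock: 14.6
tcp_pos: [0.4835, 0.211, 0.2733]
orientation: [0.0, 0.004, 1.0, 0.0]
wrist_force: [-1.9, -0.1, 5.1]
finger_gap: 0.0072
```

Wrist force z went from -2.1 to +5.1 N, so the plate has touched the seat floor. I'll open gently.

```bash
python3 -m crank '[[0,0,0,0,0,0,0.12],[0,0,0,0,0,0,0.15],[0,0,0,0,0,0,0.2],[0,0,0,0,0,0,0.25],[0,0,0,0,0,0,0.3],[0,0,0,0,0,0,0.35],[0,0,0,0,0,0,0.35],[0,0,0,0,0,0,0.35]]';python3 - <<'E'
from h import *
a=read_camera("wrist")
cv2.imwrite("pics/w7.png",a[150:430,150:450])
a=read_camera("scene")
cv2.imwrite("pics/s7.png",cv2.resize(a[170:290,260:390],None,fx=5,fy=5,interpolation=cv2.INTER_CUBIC))
E
```

```text
clock: 15.6
tcp_pos: [0.4835, 0.2109, 0.2731]
orientation: [0.0, 0.004, 1.0, -0.0]
wrist_force: [0.1, 0.5, -0.5]
finger_gap: 0.0299
```

View pics/w7.png

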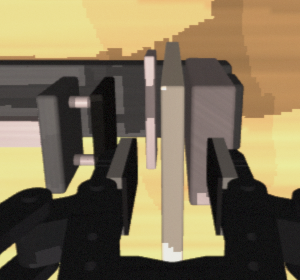

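View pics/s7.png

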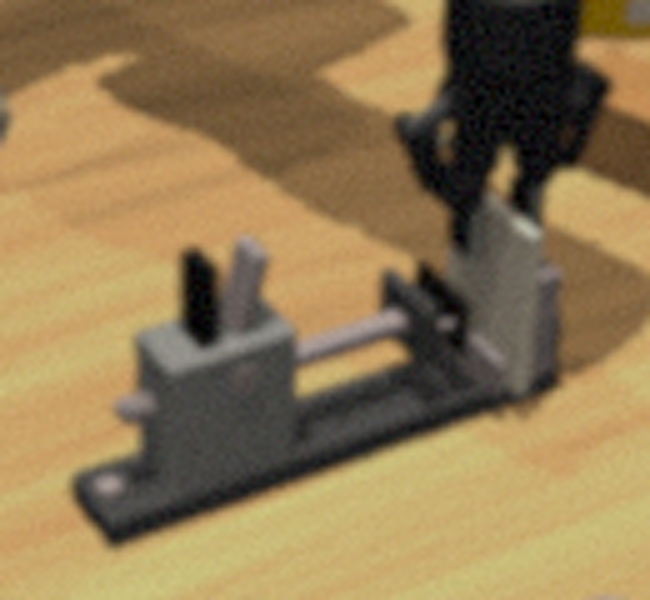

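```bash
python3 -m crank '[[0,0,-8,0,0,0,0.45],[0,0,-15,0,0,0,0.45],[0,0,-20,0,0,0,0.45],[0,0,-20,0,0,0,0.6],[0,0,-20,0,0,0,0.8],[0,0,-20,0,0,0,1],[0,-15,-5,0,0,0,1],[0,-25,0,0,0,0,1]]'; python3 -m crank '[[0,-30,0,0,0,0,1],[0.8,-30,0,0,0,0,1],[1,-30,0,0,0,0,1],[0,-25,0,0,0,0,1],[0,-20,0,0,0,0,1],[0,-10,0,0,0,0,1],[0,0,0,0,0,0,1],[0,0,0,0,0,0,1]]';python3 - <<'E'
from h import *
s=get_state();print(s["tcp_pos"],s["wrist_force"])
import json
c=calibration("wrist");json.dump({k:np.array(v).tolist() for k,v in c.items()},open("w8.json","w"))
a=read_camera("wrist")
cv2.imwrite("pics/w8.png",a)
a=read_camera("scene")
cv2.imwrite("pics/s8.png",cv2.resize(a[170:290,260:390],None,fx=5,fy=5,interpolation=cv2.INTER_CUBIC))
E
```

```text
clock: 16.7
tcp_pos: [0.4831, 0.1703, 0.3818]
orientation: [0.001, 0.003, 1.0, -0.0]
wrist_force: [0.4, -0.5, -0.7]
finger_gap: 0.0854
clock: 17.7
tcp_pos: [0.4801, 0.0262, 0.381]
orientation: [-0.0, 0.004, 1.0, 0.0]
wrist_force: [0.1, -0.5, 0.8]
finger_gap: 0.0857
[0.4800865  0.02622489 0.38104045] [ 0.1372913  -0.537916    0.75521118]
```

View pics/w8.png

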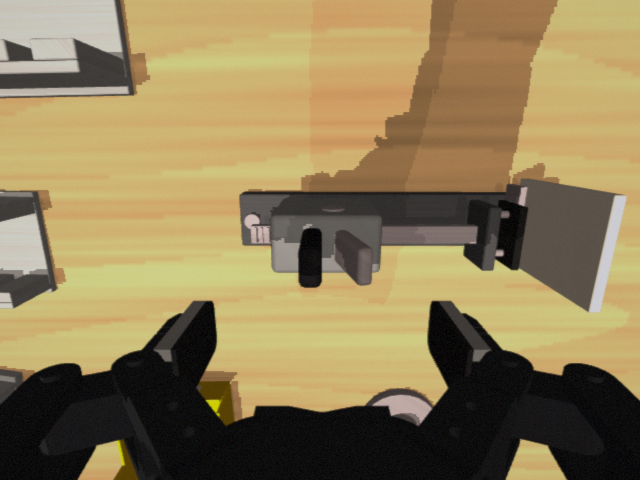

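View pics/s8.png

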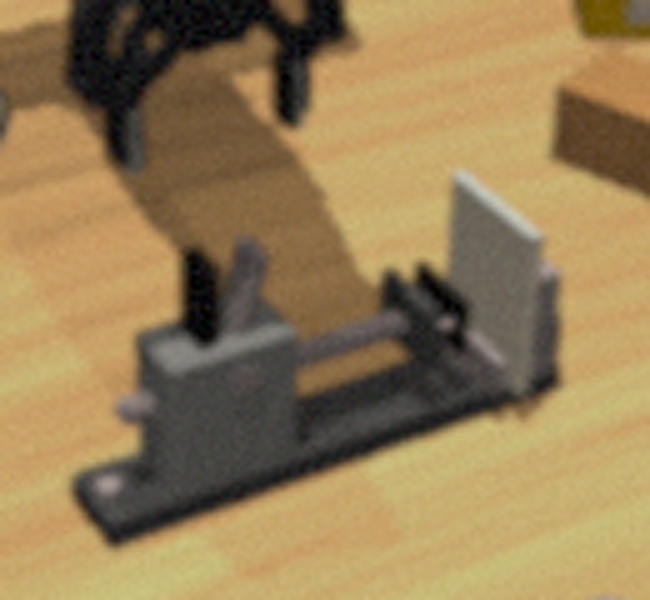

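```bash
python3 -m crank '[[-1,-0.5,10,0,0,0,1],[0,0,20,0,0,0,1],[0,0,20,0,0,0,1],[0,0,20,0,0,0,1],[0,0,13,0,0,0,1],[0,0,7,0,0,0,1],[0,0,3,0,0,0,1],[0,0,0,0,0,0,1]]' 40;python3 - <<'E'
from h import *
s=get_state();print(s["tcp_pos"],s["wrist_force"])
import json
c=calibration("wrist");json.dump({k:np.array(v).tolist() for k,v in c.items()},open("w9.json","w"))
a=read_camera("wrist")
cv2.imwrite("pics/w9.png",a)
E
```

```text
clock: 18.8
tcp_pos: [0.4814, 0.0254, 0.2883]
orientation: [0.0, 0.004, 1.0, -0.0]
wrist_force: [-0.1, 0.4, 0.4]
finger_gap: 0.0854
[0.48136454 0.02544732 0.28834415] [-0.11087618  0.38816983  0.39289595]
```

View pics/w9.png

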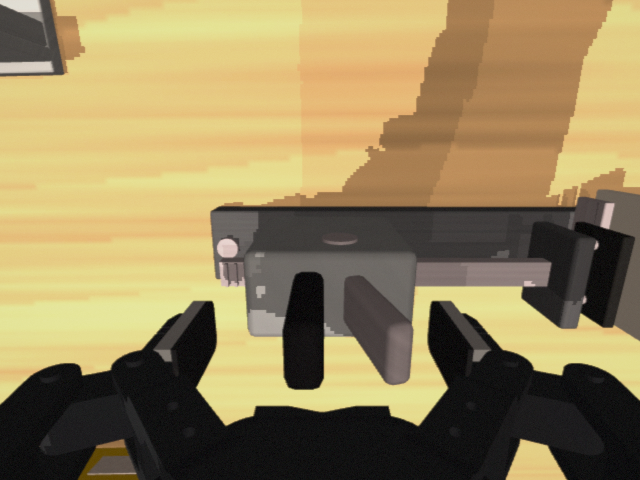

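```bash
python3 -m crank '[[0,0,0,0,0,0,0.8],[0,0,0,0,0,0,0.7],[0,0,0,0,0,0,0.6],[0,0,0,0,0,0,0.5],[0,0,0,0,0,0,0.4],[0,0,0,0,0,0,0.34],[0,0,0,0,0,0,0.34],[0,0,0,0,0,0,0.34]]' 40;python3 - <<'E'
from h import *
s=get_state();print(s["tcp_pos"],s["wrist_force"],s["ft_torque"])
import json
c=calibration("wrist");json.dump({k:np.array(v).tolist() for k,v in c.items()},open("w10.json","w"))
a=read_camera("wrist")
cv2.imwrite("pics/w10.png",a)
E
```

```text
clock: 19.85
tcp_pos: [0.4813, 0.0256, 0.2883]
orientation: [0.0, 0.004, 1.0, 0.0]
wrist_force: [0.4, 4.6, 2.4]
finger_gap: 0.0294
[0.48133937 0.02564186 0.28828338] [0.39294023 4.58597751 2.35593325] [ 0.87219472 -0.12697447  0.02547579]
```

View pics/w10.png

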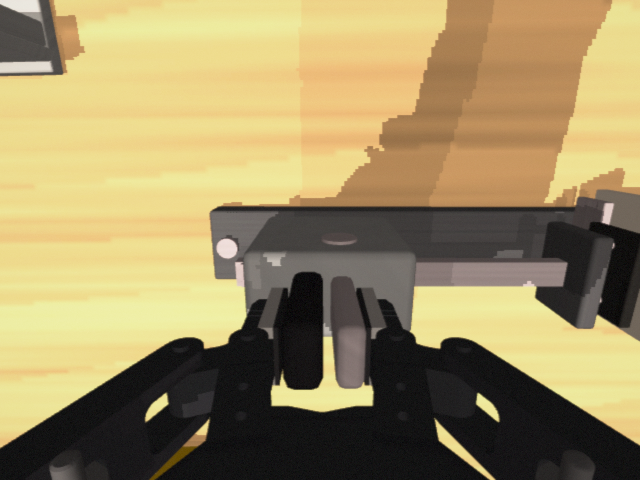

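```bash
python3 - <<'E'
from h import *
import json
a=[cv2.imread(f"pics/w{i}.png")[205:340,510:640] for i in(9,10)]
cv2.imwrite("pics/j1.png",cv2.resize(np.hstack(a),None,fx=3,fy=3,interpolation=cv2.INTER_CUBIC))
c=json.load(open("w9.json"))
# predicted rear/front top corners vs jaw
A=np.array([.4832,.2287]);d=np.array([.0087,1.]);n=np.array([1.,-.0087])
for i in (9,10):
  c=json.load(open(f"w{i}.json"))
  for J in (10,15,20):
    for s in(-.025,.025):
        for e in (-5,5):
            p=A+d*(45+J+e-130)/1000+n*s
            print(i,J,s,e,proj(c,[p[0],p[1],.09]).round(1))
E
```

```text
9 10 -0.025 -5 [576.4 236.1]
9 10 -0.025 5 [597.1 236.1]
9 10 0.025 -5 [557.9 328.8]
9 10 0.025 5 [577.  328.8]
9 15 -0.025 -5 [586.7 236.1]
9 15 -0.025 5 [607.4 236.1]
9 15 0.025 -5 [567.4 328.8]
9 15 0.025 5 [586.6 328.7]
9 20 -0.025 -5 [597.1 236.1]
9 20 -0.025 5 [617.7 236.1]
9 20 0.025 -5 [577.  328.8]
9 20 0.025 5 [596.2 328.7]
10 10 -0.025 -5 [575.7 236.1]
10 10 -0.025 5 [596.4 236.1]
10 10 0.025 -5 [557.2 328.8]
10 10 0.025 5 [576.3 328.8]
10 15 -0.025 -5 [586.  236.1]
10 15 -0.025 5 [606.7 236.1]
10 15 0.025 -5 [566.8 328.8]
10 15 0.025 5 [585.9 328.7]
10 20 -0.025 -5 [596.4 236.1]
10 20 -0.025 5 [617.  236.1]
10 20 0.025 -5 [576.3 328.8]
10 20 0.025 5 [595.5 328.7]
```

View pics/j1.png

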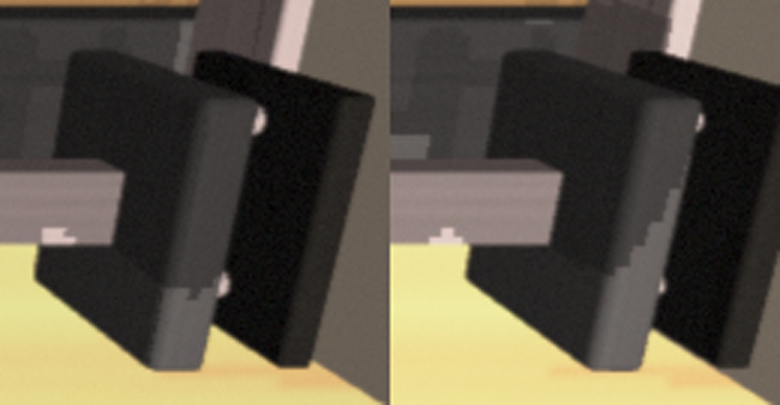

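```bash
python3 -m crank '[[0,0,0,0,0,0,0.75],[0,0,0,0,0,0,0.8],[0,0,0,0,0,0,0.8],[0,0,0,0,0,0,0.8],[0,0,0,0,0,0,0.33],[0,0,0,0,0,0,0.33],[0,0,0,0,0,0,0.33],[0,0,0,0,0,0,0.33]]' 40;python3 - <<'E'
from h import *
s=get_state();print(s["tcp_pos"],s["wrist_force"],s["ft_torque"])
import json
c=calibration("wrist");json.dump({k:np.array(v).tolist() for k,v in c.items()},open("w11.json","w"))
a=read_camera("wrist")
cv2.imwrite("pics/w11.png",a)
cv2.imwrite("pics/j2.png",cv2.resize(a[205:340,510:640],None,fx=5,fy=4.4,interpolation=cv2.INTER_CUBIC))
E
```

```text
clock: 20.9
tcp_pos: [0.4814, 0.0258, 0.2884]
orientation: [0.0, 0.004, 1.0, 0.0]
wrist_force: [-0.2, 5.4, 2.9]
finger_gap: 0.0283
[0.4813825  0.02581752 0.28841569] [-0.24906414  5.36046398  2.85565245] [ 0.90458005 -0.08224775  0.01842295]
```

View pics/w11.png

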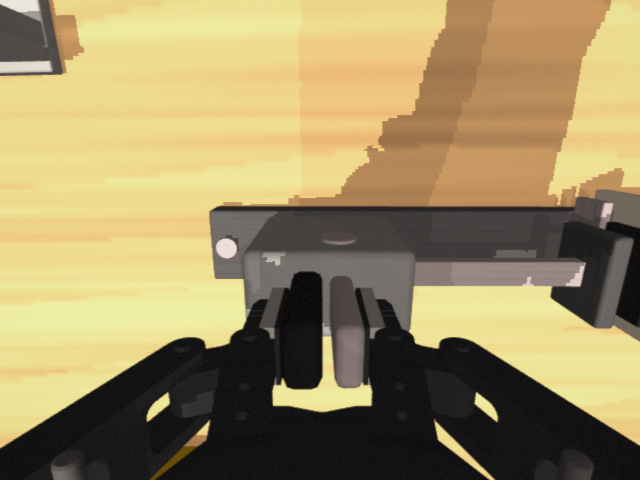

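```bash
python3 -m crank '[[0,0,0,0,0,0,0.75],[0,0,0,0,0,0,0.8],[0,0,0,0,0,0,0.8],[0,0,0,0,0,0,0.8],[0,0,0,0,0,0,0.34],[0,0,0,0,0,0,0.34],[0,0,0,0,0,0,0.34],[0,0,0,0,0,0,0.34]]' 40;python3 - <<'E'
from h import *
s=get_state();print(s["tcp_pos"],s["wrist_force"],s["ft_torque"])
import json
c=calibration("wrist");json.dump({k:np.array(v).tolist() for k,v in c.items()},open("w12.json","w"))
a=read_camera("wrist")
cv2.imwrite("pics/w12.png",a)
cv2.imwrite("pics/j3.png",cv2.resize(a[205:340,510:640],None,fx=4,fy=4,interpolation=cv2.INTER_CUBIC))
a=read_camera("scene")
cv2.imwrite("pics/s12.png",cv2.resize(a[170:290,260:390],None,fx=5,fy=5,interpolation=cv2.INTER_CUBIC))
E
```

```text
clock: 21.95
tcp_pos: [0.4814, 0.0259, 0.2885]
orientation: [0.001, 0.004, 1.0, 0.001]
wrist_force: [0.3, 5.4, 2.9]
finger_gap: 0.0291
[0.48138002 0.02592489 0.28853306] [0.34498932 5.38968986 2.8958144 ] [ 0.98949969 -0.04179362 -0.00831586]
```

View pics/j3.png

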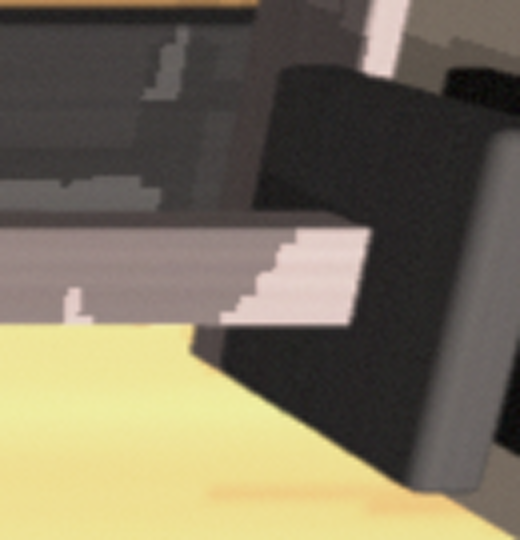

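View pics/s12.png

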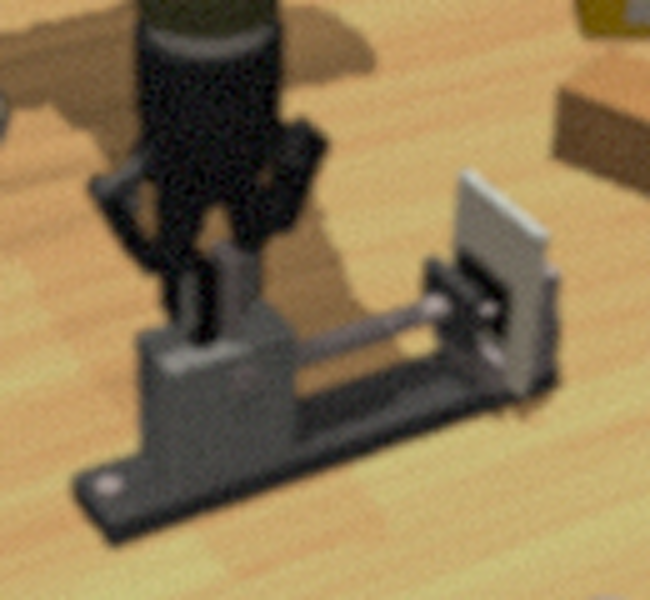

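```bash
python3 -m crank '[[0,0,0,0,0,0,0.75],[0,0,0,0,0,0,0.8],[0,0,0,0,0,0,0.8],[0,0,0,0,0,0,0.8],[0,0,0,0,0,0,0.6],[0,0,0,0,0,0,0.5],[0,0,0,0,0,0,0.44],[0,0,0,0,0,0,0.44]]' 40;python3 - <<'E'
from h import *
s=get_state();print(s["tcp_pos"],s["wrist_force"],s["ft_torque"])
a=read_camera("wrist")
cv2.imwrite("pics/w13.png",a)
cv2.imwrite("pics/j4.png",cv2.resize(a[205:340,510:640],None,fx=4,fy=4,interpolation=cv2.INTER_CUBIC))
E
```

```text
clock: 23.05
tcp_pos: [0.4814, 0.0264, 0.2888]
orientation: [0.001, 0.003, 1.0, 0.002]
wrist_force: [-0.6, 6.6, 4.3]
finger_gap: 0.0378
[0.48142162 0.02644275 0.28878169] [-0.59144248  6.64993015  4.28963496] [1.24101507 0.05131383 0.04079359]
```

View pics/j4.png

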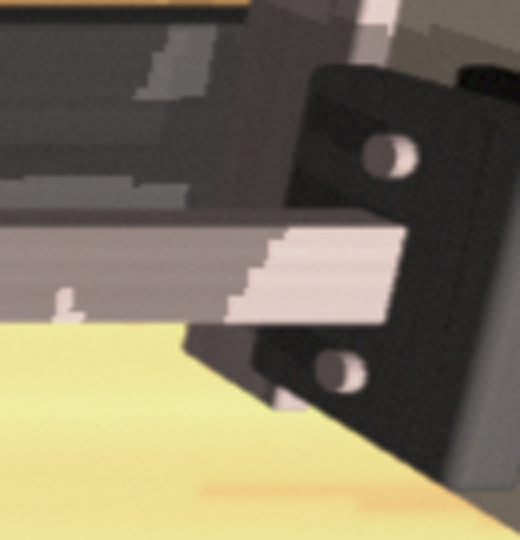

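```bash
python3 -m crank '[[0,0,0,0,0,0,0.42],[0,0,0,0,0,0,0.4],[0,0,0,0,0,0,0.38],[0,0,0,0,0,0,0.37],[0,0,0,0,0,0,0.37],[0,0,0,0,0,0,0.37],[0,0,0,0,0,0,0.37],[0,0,0,0,0,0,0.37]]' 40;python3 - <<'E'
from h import *
s=get_state();print(s["tcp_pos"],s["wrist_force"],s["ft_torque"])
import json
c=calibration("wrist");json.dump({k:np.array(v).tolist() for k,v in c.items()},open("w14.json","w"))
a=read_camera("wrist")
cv2.imwrite("pics/w14.png",a)
cv2.imwrite("pics/j5.png",cv2.resize(a[205:340,510:640],None,fx=4,fy=4,interpolation=cv2.INTER_CUBIC))
A=np.array([.4832,.2287]);d=np.array([.0087,1.]);n=np.array([1.,-.0087])
for J in (40,44,46,47,48):
    p=A+d*(40+J-130)/1000+n*.025
    print(J,proj(c,[p[0],p[1],.09]).round(1))
E
```

```text
clock: 24.1
tcp_pos: [0.4815, 0.0267, 0.2889]
orientation: [0.001, 0.003, 1.0, 0.002]
wrist_force: [0.1, 8.9, 5.1]
finger_gap: 0.0318
[0.48145054 0.02673059 0.2889105 ] [0.12295415 8.88743637 5.11058189] [ 1.58817414  0.0978845  -0.00974899]
40 [609.3 327.4]
44 [616.8 327.3]
46 [620.6 327.3]
47 [622.5 327.3]
48 [624.4 327.3]
```

View pics/j5.png

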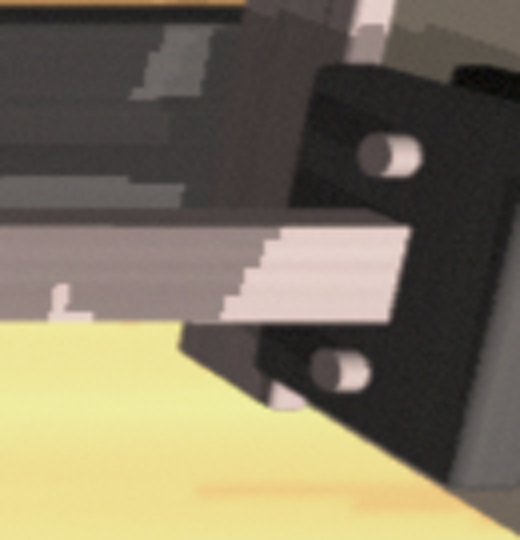

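```bash
python3 -m crank '[[0,0,0,0,0,0,0.37],[0,0,0,0,0,0,0.37],[0,0,0,0,0,0,0.37],[0,0,0,0,0,0,0.37],[0,0,0,0,0,0,0.37],[0,0,0,0,0,0,0.37],[0,0,0,0,0,0,0.37],[0,0,0,0,0,0,0.37]]';python3 - <<'E'
from h import *
a=read_camera("scene");b=read_camera("top");w=read_camera("wrist")
cv2.imwrite("pics/s15.png",cv2.resize(a[170:270,300:390],None,fx=6,fy=6,interpolation=cv2.INTER_CUBIC))
cv2.imwrite("pics/t15.png",cv2.convertScaleAbs(cv2.resize(b[235:290,215:355],None,fx=5.7,fy=5.7,interpolation=cv2.INTER_CUBIC),alpha=1.6))
cv2.imwrite("pics/w15.png",w)
E
```

```text
clock: 25.15
tcp_pos: [0.4814, 0.0267, 0.2889]
orientation: [0.001, 0.003, 1.0, 0.002]
wrist_force: [-0.2, 8.4, 4.9]
finger_gap: 0.0316
```

View pics/s15.png

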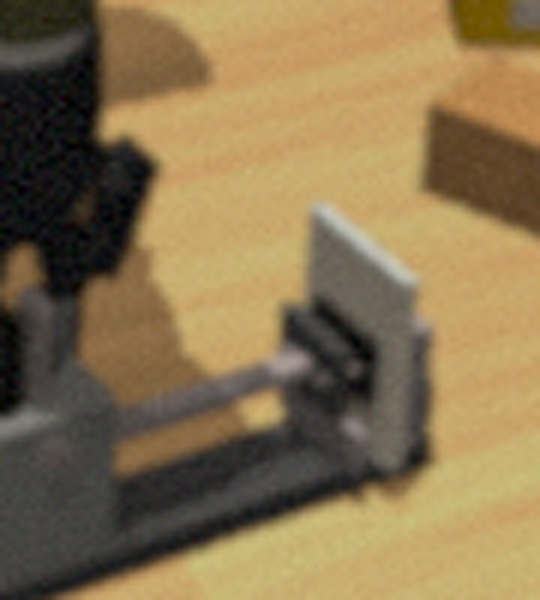

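View pics/t15.png

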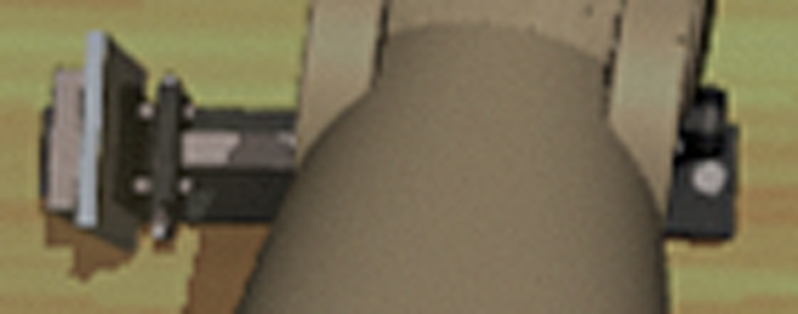

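View pics/w15.png

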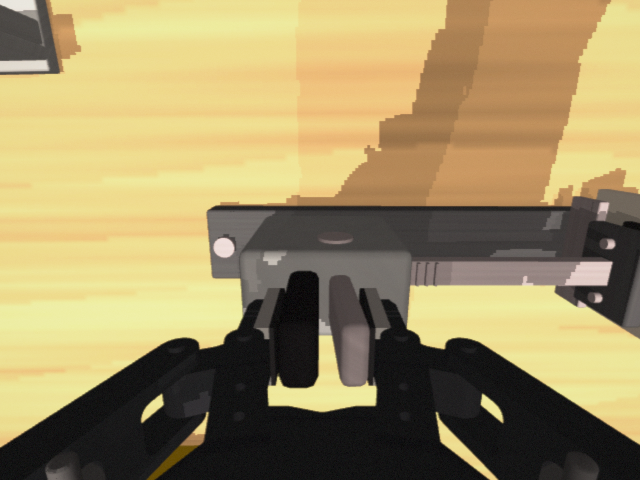

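```bash
python3 - <<'E'
from h import *
c=calibration("top")
b=lambda u,v,z: back(c,(u+.5)/5.7+214.5,(v+.5)/5.7+234.5,z)
for u in (155,182): print("block",130-1000*(.2283-b(u,150,.09)[1]))
for q in [(88,32),(104,32),(80,225),(96,225)]: print("plate",b(*q,.130))
E
```

```text
block 96.55951241811303
block 85.23365241675914
plate [0.52374529 0.21819319 0.13      ]
plate [0.52388972 0.21165129 0.13      ]
plate [0.44492183 0.21729507 0.13      ]
plate [0.4450733  0.21082696 0.13      ]
```

```bash
python3 -c "
from workcell import *
s=get_state();print(s['clock'],s['wrist_force'],s['finger_gap'])
hand_in()"
```

```text
25.3 [-0.30063772  9.26246638  4.79104857] 0.031930022175205554
the job is handed in; nothing more can be done
```

I lifted the tall plate out of the smallest rack, lowered it into the clamp seat until it touched the floor, and let go. I then pumped the trigger in three strokes, followed by a fourth partial one that I was still holding squeezed when I handed in at 25.3 s. `hand_in()` gives no verdict, so the result rests on my own checks below.

- **Plate:** it stands upright and flat to the anvil, about 1 mm off the seat's middle across the clamp and within about 0.02 rad of square. No finger is on it.
- **Pad:** it looks 4 to 5 mm in, inside the 2 to 9 mm band. The estimates differ slightly: about 4 mm from the top camera, and 4.5 to 5 mm from the jaw's position in the wrist camera. The pins showing behind the jaw suggest about 4 mm.
- **Trigger:** the finger opening held steady at 32 mm over the last second. The wrist force along the clamp was 8 to 9 N.
- **Bystanders:** the arm never came near the short plate, bin, flange or carton, but I did not measure their positions again at the end.

No check failed.

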